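# Set a specimen carrier on the photo mat and lay the scale bar along it

### The arm

A 6-joint arm with a two-finger parallel gripper is mounted at the origin on the work surface. World frame = base frame: x ahead of the robot, y to its left, z up, the work surface at z = 0. Lengths are in m, angles in rad, forces in N, time in s.
With the tool pointing down it reaches from about 0.275 to 0.825 m from the base axis. Payload 4.9 kg.
Tool frame: the origin (TCP) lies at the very end of the fingers, on their centre line; the grasp point (between the pads) lies 19 mm behind it; z points along the fingers, y is the line along which they close (so a half turn about z gives the same grasp; the last joint's range is limited). The gripper opens to 85 mm and grips with 20 to 120 N. Pads are 22 mm wide; open, the fingers measure 114 mm over their backs; the gripper's body (76 mm by 85 mm) begins 54 mm behind the grasp point. The pads swing forward as they close: fully open they stand 13 mm farther back than shut.
Start: joints at [-1.317, 0.326, -0.193, 1.052, 0, 1.437], TCP at [0.208, -0.509, 0.231] pointing down, gripper open.
Joint ranges: [-2.65, 2.65], [-0.97, 1.79], [-1.3, 1.35], [-1.93, 2.1], [-1.47, 1.37], [-3.14, 3.14]. Speed limits (rad/s): [2.57, 2.57, 3.14, 3.14, 3.14, 3.14].

### API

Orientations are given as a 3x3 rotation matrix whose columns are the frame's x, y, z axes.
In Python, from cell import * gives the robot as it stands. The module is installed in compiled form; this text tells all that it offers.
- The arm moves only by the shell command python3 -m jog 'ROWS' [FORCE]. ROWS is a JSON object of lists of equal length, an entry for each row: "hand": the finger opening in cm, from 0 to 8.54; "linear": the shift along the tool's x, y, z in cm, a list of three; "roll": the turn about the tool's z in degrees. A call has exactly 10 rows; each row is the pose to reach, as a shift and turn from the pose commanded when the call began, along the tool's axes at that moment; what a row does not reach only later rows make up. A row lasts 1/10 s, in which the tool goes at most 50 mm and 8.59 degrees, less where a joint would pass 70% of its speed; a pose out of reach is approached as far as the arm can. A call with a gripper value outside its range is refused whole. The fingers move at their own pace and stop on an object; FORCE is the grip in N (left out, the last holds). Time passes only in rows, so rows that repeat a pose let the fingers close, or fill a call up. It gives the time, the measured TCP pose, the force, the opening and the grip force at its end, in the units of the state.
- read_state(): the state, without advancing time (a new reading comes with each control period).
- grab_frame(name): name is "scene" or "top" or "wrist"; returns the picture (384x512x3 uint8, red, green, blue); there is no depth.
- camera_info(name): a dict with "fovy" (degrees; the focal length in pixels is half the picture's height over the tangent of half this angle, whatever the lens; pixels are square), "cx", "cy" (the principal point, pixels), "origin" and "rotation" of the camera in the world; the wrist camera has in their place "mount" (4x4, takes a point from camera to tool coordinates, whose origin is the TCP and whose axes are the flange's). Camera axes: x right, y down, z forward; pixel columns grow to the right and rows downward; lengths in m; the calibration is good to about 2 mm. The wrist camera is an equidistant fisheye: a pixel r from the principal point sees the ray r / f radians off the axis. A picture is of the moment at which its call begins: read the wrist's pose just before it. camera_info takes no time and is no camera call.
- job_done(): hands the job in; it is judged then, once.
The state is a dict: "time_s": time; "joint_positions": joint angles; "qd": joint speeds; "joint_torque": joint torques, N m; "tcp_pos": TCP position; "ee_rot": TCP orientation; "ft_force": force on the tool from outside, world axes, zero at the start; "wrist_torque": the same for the moment, N m; "width": finger opening in m; "grasp_force": force on a finger pad.
Only numpy, scipy, OpenCV 4.12 (cv2) and the standard library are available. Lean on these libraries where they do the work, as an engineer would, in place of code of your own. Each camera call takes 0.05 s, during which the arm holds its last target. There are 200 camera calls.

### The job

Get the specimen carrier ready to be photographed: slide it over the bench, without lifting it, until it sits squarely and centrally inside the white outline on the photo mat. Then lift the yellow scale bar off its rest, lay it flat on the mat and let go of it, and finally push it up so that it lies flush along the carrier's long edge that faces the robot, its ends level with the carrier's ends. The carrier must still be inside the outline at the end; leave the mug, the mouse and the jar alone.

Things in the scene. Friction and masses are not known exactly. Their poses are not given: they have to be found in the camera images.
- outline: Printed dark blue-grey photo mat lying flat (no step, 0.7 mm, cannot be felt) with a white rectangular outline, inside 126 mm along its x and 156 mm along its y, lines 5 mm wide. Origin: centre of the outline, at bench height. Its -x side faces the robot; the mat reaches 170 mm from the origin to -x, 100 mm to +x and 115 mm to each y side.
- carrier: Loose flat aluminium block holding three black round specimens along its y axis, 110 mm (x) by 140 mm (y, the long edges) by 22 mm high, about 0.7 kg; too wide to grip. Origin: centre of its underside; z up. Its -x long edge is the one that faces the robot.
- bar: Loose yellow scale bar with black graduations, 30 mm wide (x), 140 mm long (y), 10 mm thick, about 120 g. Origin: centre of its underside; z up. Either way round will do. It starts flat on its rest, its underside 28 mm above the bench. A finger that grips it across its width needs about 25 mm beside it, so it cannot be set flush while it is held.
- rest: Fixed grey plastic rest for the bar: foot 60 mm (x) by 190 mm (y) by 6 mm, two supports 20 mm wide in x at y = +-48 mm with tops at 28 mm, and end lips at y = +-80 mm, 35 mm high. Origin: centre of its underside. Between and beside the supports there is free room for fingers above the foot.
- mug: Lime-green mug, 80 mm across and 85 mm high, handle at its +y; bystander. Origin: centre of its underside.
- mouse: Grey computer mouse, 62 mm (x) by 110 mm (y) by 32 mm high; bystander. Origin: centre of its underside.
- jar: Amber jar with a white cap, 60 mm across and 75 mm high; bystander. Origin: centre of its underside.
There are look-alikes about, which are no part of the job. There is more than one size of the bar; the job needs the smaller. Of the things that look like the carrier, the smaller one is meant.

How it is judged:
On the way, in this order (a step that is already met when the one before it is completed fails the run):
1. the carrier has been slid into the outline and lies still (x of carrier in the frame of outline between -0.01 and 0.01 m and y of carrier in the frame of outline between -0.01 and 0.01 m and angle between the y axis of carrier and the y axis of outline, either way round below 0.1 rad and linear speed of carrier below 0.01 m/s), for 0.2 s.
2. the bar has been lifted off its rest (20 mm or more) (height (world z) of bar above 0.048 m), for 0.1 s.
3. the bar has been laid flat on the bench and let go (height (world z) of bar below 0.005 m and angle between bar's own z axis and vertical below 0.05 rad and contact force between the fingers and bar below 0.1 N), for 0.1 s.
At the end, for the whole second after the job is handed in: Carrier centred in the outline within 10 mm along each outline axis and square within 0.10 rad. Bar flat on the mat along the carrier's robot-side long edge: gap under 2.5 mm at its middle, parallel within 0.03 rad, ends level within 12 mm. Both at rest (all of step 1 and x of bar in the frame of carrier between -0.0725 and -0.065 m and y of bar in the frame of carrier between -0.012 and 0.012 m and angle between the y axis of bar and the y axis of carrier, either way round below 0.03 rad and height (world z) of bar below 0.005 m and angle between bar's own z axis and vertical below 0.05 rad and linear speed of bar below 0.01 m/s); the robot touches nothing.
It fails at once if the carrier is lifted (12 mm) or tipped (0.2 rad) (height (world z) of carrier above 0.012 m or angle between carrier's own z axis and vertical above 0.2 rad).
It fails at once if the mug, the mouse or the jar is moved by more than 20 mm (distance of any of mug, mouse, jar from where it was at the start of the episode above 0.02 m).
It also fails if it takes over 70 s, if anything falls off the work surface, if the arm or the gripper's body presses on something with over 40 N, if the wrist force passes 120 N, or if a joint passes its speed limit or range.

## Working session

There is one attempt and no reset: what is moved stays moved. The work goes in short steps, Python scripts to look and compute and a shell command to move; the robot and the scene stay as the last step left them, time stands still between calls to the robot, and variables do not carry over. Pictures are saved under pics/ and viewed, at most 10 in all, crops included, and the job is handed in when it is done.

```bash
mkdir -p pics; cat > h.py <<'E'
from cell import *
import numpy as np, cv2
def save(img,name,s=1):
    cv2.imwrite('pics/'+name, cv2.resize(img[:,:,::-1],None,fx=s,fy=s,interpolation=cv2.INTER_CUBIC))
def proj(name,u,v,z):
    c=camera_info(name); f=192/np.tan(np.radians(c['fovy'])/2)
    d=np.array(c['rotation'])@np.array([(u-c['cx'])/f,(v-c['cy'])/f,1.]); o=np.array(c['origin'])
    return o+d*(z-o[2])/d[2]
E
python3 - <<'E'
from h import *
for n in ['top','scene']:
    im=grab_frame(n); np.save(n+'0.npy',im); save(im,n+'0.png',1.5)
    c=camera_info(n); print(n,c['fovy'],c['cx'],c['cy'],np.round(c['origin'],3),np.round(c['rotation'],3).tolist())
print(camera_info('wrist'))
s=read_state();print(s['tcp_pos'],s['ee_rot'],s['time_s'],s['width'])
E
```

```text
top 56.41839862330249 253.00802061218613 192.42356013539984 [ 0.41  -0.003  1.018] [[0.024, -0.988, 0.15], [-1.0, -0.022, 0.011], [-0.008, -0.151, -0.989]]
scene 52.57945364494332 248.27930490377398 190.63655484948453 [1.174 0.148 0.761] [[-0.195, 0.741, -0.643], [0.981, 0.137, -0.139], [-0.015, -0.657, -0.754]]
{'fovy': 65.70646984690485, 'cx': 254.85546096192758, 'cy': 195.60112459417454, 'mount': array([[-3.14341971e-04, -9.58671467e-01, -2.84515238e-01,
         7.27588160e-02],
       [ 9.99999710e-01, -4.98613171e-04,  5.75239279e-04,
        -8.55607249e-04],
       [-6.93328528e-04, -2.84514974e-01,  9.58671345e-01,
        -1.43110355e-01],
       [ 0.00000000e+00,  0.00000000e+00,  0.00000000e+00,
         1.00000000e+00]])}
[ 0.20785638 -0.50863503  0.23057188] [[ 9.25756169e-01  3.78120863e-01 -3.59601829e-04]
 [ 3.78120951e-01 -9.25754918e-01  1.54245153e-03]
 [ 2.50329943e-04 -1.56390701e-03 -9.99998746e-01]] 0.1 0.08513233420874573
```

View pics/top0.png

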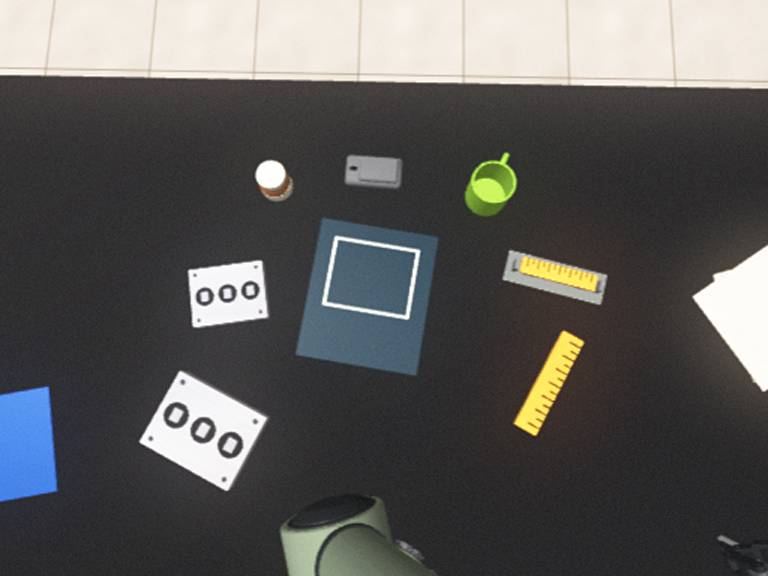

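View pics/scene0.png

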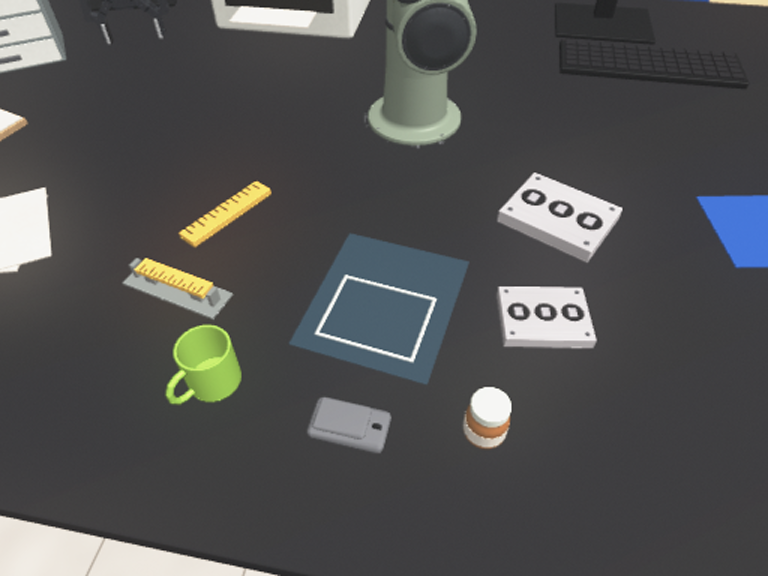

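The top view (pixels of the 1.5x picture) has two carrier-like plates, at (228,293), smaller, and (204,430), larger. It has two yellow bars, at (558,272), small and on the rest, and (549,383), larger. The outline is at (371,277), the jar at (273,180), the mouse at (374,171) and the mug at (490,187). I choose the plate at (228,293) and the bar on the rest, and will check both by size and in a crop.

```bash
cat >> h.py <<'E'
def rect(mask,z,name='top',near=None):
    cs,_=cv2.findContours(mask.astype(np.uint8),cv2.RETR_EXTERNAL,cv2.CHAIN_APPROX_NONE)
    out=[]
    for c in cs:
        if cv2.contourArea(c)<150: continue
        P=np.array([proj(name,*p[0],z)[:2] for p in c])*1000
        (cx,cy),(w,h),a=cv2.minAreaRect(P.astype(np.float32))
        b=cv2.boxPoints(((cx,cy),(w,h),a)); e=b[1]-b[0]; e2=b[2]-b[1]
        L=e if np.linalg.norm(e)>np.linalg.norm(e2) else e2
        yaw=np.degrees(np.arctan2(-L[0],L[1])); yaw=(yaw+90)%180-90  # angle of y axis (long) from world y
        out.append((np.round([cx,cy,min(w,h),max(w,h),yaw],1).tolist(),c.mean(0)[0].round().tolist()))
    return out
E
python3 - <<'E'
from h import *
im=np.load('top0.npy'); hsv=cv2.cvtColor(im,cv2.COLOR_RGB2HSV)
white=(hsv[...,1]<50)&(hsv[...,2]>140); white[:60]=0
print('white z22');[print(x) for x in rect(white,.022)]
print('white z0');[print(x) for x in rect(white,.0007)]
yel=(hsv[...,0]>15)&(hsv[...,0]<32)&(hsv[...,1]>120)&(hsv[...,2]>140)
yel=cv2.morphologyEx(yel.astype(np.uint8),cv2.MORPH_CLOSE,np.ones((5,5)))
print('yel');[print(x) for x in rect(yel,.038)]
mat=(hsv[...,0]>95)&(hsv[...,0]<115)&(hsv[...,1]>60)&(hsv[...,2]<150)
print('mat');[print(x) for x in rect(mat,.0007)]
a=cv2.resize(im[150:250,100:300][:,:,::-1],None,fx=4,fy=4,interpolation=cv2.INTER_CUBIC)
cv2.imwrite('pics/c1.png',a[:, :800])
b=cv2.resize(im[155:210,320:420][:,:,::-1],None,fx=6,fy=6,interpolation=cv2.INTER_CUBIC)
cv2.imwrite('pics/c2.png',b)
np.set_printoptions(precision=4,suppress=True)
for n,u,v,z in[('mug',490/1.5,187/1.5,.05),('mouse',374/1.5,171/1.5,.03),('jar',271/1.5,173/1.5,.075)]:print(n,proj('top',u,v,z))
E
```

```text
white z22
([100.3, 94.5, 79.8, 139.9, 10.8], [210.0, 361.0])
([297.0, 321.8, 145.7, 185.8, -26.1], [135.0, 287.0])
([546.8, 294.2, 110.4, 141.1, 9.2], [151.0, 195.0])
([591.4, -319.4, 57.8, 187.0, -13.6], [370.0, 184.0])
([531.8, -642.0, 135.5, 272.8, 85.2], [497.0, 209.0])
([584.0, 25.6, 137.9, 167.3, -8.5], [247.0, 185.0])
([781.8, 226.2, 54.8, 58.6, 1.2], [180.0, 116.0])
([796.5, 29.8, 51.9, 96.2, 1.1], [246.0, 113.0])
white z0
([93.6, 96.6, 81.5, 142.9, 10.8], [210.0, 361.0])
([294.5, 328.7, 148.8, 189.8, -26.1], [135.0, 287.0])
([549.8, 300.6, 112.8, 144.1, 9.2], [151.0, 195.0])
([595.3, -326.2, 59.0, 190.9, -13.6], [370.0, 184.0])
([534.4, -655.7, 138.4, 278.6, 85.2], [497.0, 209.0])
([587.7, 26.2, 140.9, 170.9, -8.5], [247.0, 185.0])
([789.8, 231.1, 56.0, 59.8, 1.2], [180.0, 116.0])
([804.8, 30.5, 53.0, 98.3, 1.1], [246.0, 113.0])
yel
([397.2, -299.3, 45.8, 193.5, 61.6], [366.0, 255.0])
([594.7, -321.5, 31.5, 142.1, -13.6], [372.0, 182.0])
matTraceback (most recent call last):
  File "<stdin>", line 10, in <module>
  File "h.py", line 14, in rect
    P=np.array([proj(name,*p[0],z)[:2] for p in c])*1000
                ~~~~^^^^^^^^^^^^^^
  File "h.py", line 6, in proj
    c=camera_info(name); f=192/np.tan(np.radians(c['fovy'])/2)
ValueError: time passes only in moves, steps and waits
```

```bash
sed -i 's/^def proj/CI={n:camera_info(n) for n in ("top","scene")}\ndef proj/; s/c=camera_info(name); f/c=CI[name]; f/' h.py
python3 - <<'E'
from h import *
im=np.load('top0.npy')
a=cv2.resize(im[150:250,110:310],None,fx=4,fy=4,interpolation=cv2.INTER_CUBIC)
b=cv2.resize(im[150:200,310:435],None,fx=4,fy=4,interpolation=cv2.INTER_CUBIC)
o=np.zeros((600,800,3),np.uint8); o[:400]=a; o[400:,:500]=b; save(o,'c1.png')
# start-tip point for push A (hand 7, fingers 11 mm half width), 20 mm clear of +y edge
def pt(c,yaw,x,y):
    t=np.radians(yaw);return np.array(c)+[x*np.cos(t)-y*np.sin(t),x*np.sin(t)+y*np.cos(t)]
s=read_state(); R=np.array(s['ee_rot']); p=np.array(s['tcp_pos'])
g=pt((547,294),9.2,0,70+11+25); print(g, s['time_s'])
d=np.r_[g/1000,.12]-p; print('tool shift cm',R.T@d*100,'roll',np.degrees(np.arctan2(R[1,0],R[0,0]))-99.2)
print(pt((588,26),-8.5,0,81),pt((588,26),-8.5,-66,0))
E
```

```text
[530.0525941 398.6364441] 0.1
tool shift cm [ 64.13058014 -71.79089934  11.18553052] roll -76.9826607787905
[599.9725623  106.11028493] [522.72495302  35.75542113]
```

View pics/c1.png

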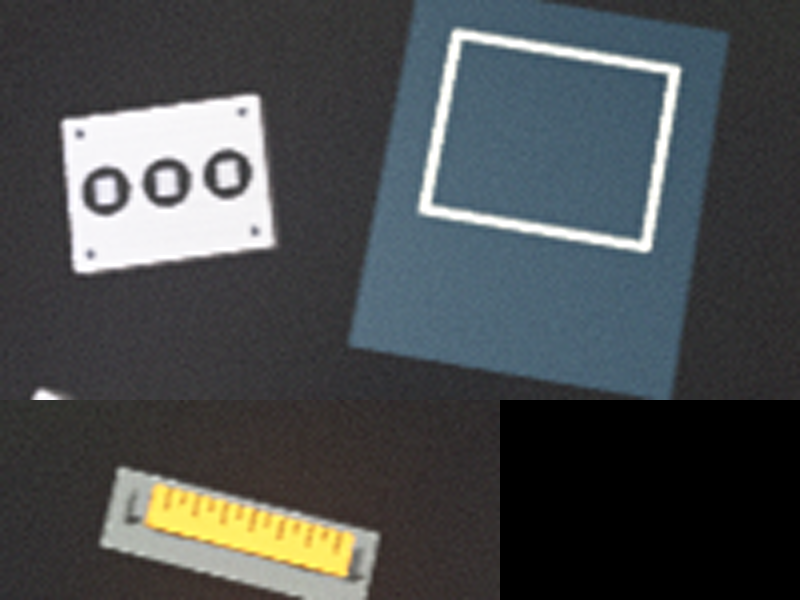

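The crop confirms the choice. The smaller plate measures 110x141 mm and is centred at crop pixel (168,183). The 31x142 mm bar lies on the grey rest with lips at crop (250,525), and the empty outline is on the mat at (550,140). Next I move behind the carrier's +y end.

```bash
cat > to.py <<'E'
import sys; from h import *
np.set_printoptions(precision=2,suppress=True)
s=read_state(); R=np.array(s['ee_rot']); p=np.array(s['tcp_pos'])
a=np.degrees(np.arctan2(R[1,0],R[0,0]))
print('t',round(s['time_s'],2),'tcp mm',p*1000,'xang %.2f'%a,'F',np.array(s['ft_force']),'w %.1f'%(s['width']*1000))
for q in sys.argv[1:]:
    x,y,z,ang=map(float,q.split(','))
    print(q,'-> linear cm',R.T@(np.array([x,y,z])-p*1000)/10,'roll',(a-ang+180)%360-180)
E
python3 -m jog '{"hand":[7,7,7,7,7,7,7,7,7,7],"linear":[[3.2,-3.6,0],[6.4,-7.2,0],[9.6,-10.8,0],[12.8,-14.4,0],[16,-18,0],[19.2,-21.6,0],[22.4,-25.2,0],[25.6,-28.8,0],[28.8,-32.4,0],[32,-36,0]],"roll":[-4,-8,-12,-16,-20,-24,-28,-32,-36,-40]}' 60
python3 to.py 530,399,120,99.2
```

```text
time_s: 1.1
tcp_pos: [0.3682, -0.053, 0.2313]
ee_rot: [[0.464, 0.886, 0.0], [0.886, -0.464, -0.0], [0.0, 0.0, -1.0]]
ft_force: [1.3, -0.8, 0.1]
width: 0.0698
grasp_force: 0.0
t 1.1 tcp mm [368.17 -52.97 231.32] xang 62.36 F [ 1.27 -0.84  0.06] w 69.8
530,399,120,99.2 -> linear cm [47.55 -6.64 11.13] roll -36.839595461611964
```

```bash
python3 -m jog '{"hand":[7,7,7,7,7,7,7,7,7,7],"linear":[[4.75,-0.66,1.1],[9.5,-1.3,2.2],[14.3,-2,3.3],[19,-2.7,4.4],[23.8,-3.3,5.5],[28.5,-4,6.6],[33.3,-4.6,7.8],[38,-5.3,8.9],[42.8,-6,10],[47.6,-6.6,11.1]],"roll":[-4,-8,-12,-16,-20,-24,-28,-32,-36,-36.8]}'
python3 to.py 530,399,30,99.2 530,399,-3,99.2
```

```text
time_s: 2.1
tcp_pos: [0.5315, 0.3988, 0.1192]
ee_rot: [[-0.159, 0.987, -0.001], [0.987, 0.159, -0.001], [-0.0, -0.001, -1.0]]
ft_force: [1.7, 0.3, 0.6]
width: 0.0701
grasp_force: 0.0
t 2.1 tcp mm [531.48 398.84 119.16] xang 99.13 F [1.68 0.25 0.63] w 70.1
530,399,30,99.2 -> linear cm [ 0.04 -0.14  8.92] roll -0.07313068083948338
530,399,-3,99.2 -> linear cm [ 0.04 -0.13 12.22] roll -0.07313068083948338
```

```bash
python3 -m jog '{"hand":[7,7,7,7,7,7,7,7,7,7],"linear":[[0,-0.1,3],[0,-0.1,6],[0,-0.1,9],[0,-0.1,10.5],[0,-0.1,11.2],[0,-0.1,11.6],[0,-0.1,11.8],[0,-0.1,12],[0,-0.1,12.1],[0,-0.1,12.1]],"roll":[0,0,0,0,0,0,0,0,0,0]}'
python3 to.py 530,399,-2,99.2
```

```text
time_s: 3.1
tcp_pos: [0.531, 0.397, -0.0001]
ee_rot: [[-0.157, 0.988, 0.001], [0.988, 0.157, 0.001], [0.0, 0.001, -1.0]]
ft_force: [0.2, 0.1, -0.4]
width: 0.0697
grasp_force: 0.0
t 3.1 tcp mm [530.96 397.04  -0.08] xang 99.02 F [ 0.16  0.08 -0.43] w 69.7
530,399,-2,99.2 -> linear cm [ 0.21 -0.06  0.19] roll -0.1819698251898103
```

```bash
cat > arc.py <<'E'
# arcA waypoints of tool: carrier poses along arc from (547,294,9.2) to (548.6,32,-8.5)
from to import R,p,a
import numpy as np, sys
off=82.
def tool(f):
    yaw=np.radians(9.2-17.7*f); th=np.radians(17.7); r=262/(2*np.sin(th/2))
    # integrate heading
    fs=np.linspace(0,f,200); h=np.radians(9.2-17.7*fs)
    c=np.array([547.,294.])+(r*th)*f*np.array([np.sin(h).mean(),-np.cos(h).mean()]) if f>0 else np.array([547.,294.])
    return c+off*np.array([-np.sin(yaw),np.cos(yaw)]),90+np.degrees(yaw)
for f in map(float,sys.argv[1].split(',')):
    g,ang=tool(f); d=R.T@np.r_[(g-p[:2])/10,-.15-p[2]/10 if 0 else 0]
    d[2]=(p[2]+.0015)*100
    print(f,g.round(1),'lin',d.round(2),'roll',round(a-ang,2))
E
sed -i 's/for q in sys.argv\[1:\]/for q in [v for v in sys.argv[1:] if v.count(",")==3 and __name__=="__main__"]/' to.py
python3 arc.py 0,.02,.04,.08,.12,.16,.2,.24,.28,.32
```

```text
t 3.1 tcp mm [530.96 397.04  -0.08] xang 99.02 F [ 0.16  0.08 -0.43] w 69.7
0.0 [533.9 374.9] lin [28.63 58.55  0.14] roll -0.18
0.02 [535.2 369.8] lin [28.11 58.6   0.14] roll 0.17
0.04 [536.5 364.7] lin [27.58 58.65  0.14] roll 0.53
0.08 [539.  354.4] lin [26.53 58.73  0.14] roll 1.23
0.12 [541.4 344.1] lin [25.47 58.8   0.14] roll 1.94
0.16 [543.6 333.8] lin [24.42 58.86  0.14] roll 2.65
0.2 [545.7 323.4] lin [23.36 58.91  0.14] roll 3.36
0.24 [547.7 313.1] lin [22.3  58.94  0.14] roll 4.07
0.28 [549.6 302.7] lin [21.25 58.96  0.14] roll 4.77
0.32 [551.3 292.2] lin [20.19 58.97  0.14] roll 5.48
```

```bash
sed -i 's/(g-p\[:2\])\/10/(g-p[:2]*1000)\/10/' arc.py
python3 arc.py 0,.02,.05,.09,.13,.17,.21,.25,.29,.33
```

```text
t 3.1 tcp mm [530.96 397.04  -0.08] xang 99.02 F [ 0.16  0.08 -0.43] w 69.7
0.0 [533.9 374.9] lin [-2.23 -0.06  0.14] roll -0.18
0.02 [535.2 369.8] lin [-2.75 -0.01  0.14] roll 0.17
0.05 [537.1 362.1] lin [-3.54  0.06  0.14] roll 0.7
0.09 [539.6 351.9] lin [-4.6   0.15  0.14] roll 1.41
0.13 [541.9 341.5] lin [-5.65  0.21  0.14] roll 2.12
0.17 [544.1 331.2] lin [-6.71  0.27  0.14] roll 2.83
0.21 [546.2 320.8] lin [-7.76  0.31  0.14] roll 3.54
0.25 [548.2 310.5] lin [-8.82  0.34  0.14] roll 4.24
0.29 [550. 300.] lin [-9.88  0.36  0.14] roll 4.95
0.33 [551.7 289.6] lin [-10.94   0.36   0.14] roll 5.66
```

```bash
python3 -m jog '{"hand":[7,7,7,7,7,7,7,7,7,7],"linear":[[-1.6,-0.05,0.1],[-2.2,-0.05,0.1],[-2.75,0,0.1],[-3.5,0.05,0.1],[-4.6,0.15,0.1],[-5.65,0.2,0.1],[-6.7,0.25,0.1],[-7.8,0.3,0.1],[-8.8,0.35,0.1],[-9.9,0.35,0.1]],"roll":[0,0,0.2,0.7,1.4,2.1,2.8,3.5,4.2,5]}'
python3 arc.py .33,.37,.41,.45,.49,.53,.57,.61,.65,.69
python3 - <<'E'
from h import *
im=grab_frame('top'); hsv=cv2.cvtColor(im,cv2.COLOR_RGB2HSV)
w=(hsv[...,1]<50)&(hsv[...,2]>140); w[:130]=0;w[260:]=0
[print(x) for x in rect(w,.022)]
save(im[120:280,90:340],'t1.png',3)
E
```

```text
time_s: 4.1
tcp_pos: [0.5498, 0.2989, -0.0016]
ee_rot: [[-0.069, 0.998, 0.0], [0.998, 0.069, 0.0], [0.0, 0.0, -1.0]]
ft_force: [0.1, 4.1, -0.3]
width: 0.0698
grasp_force: 2.3
t 4.1 tcp mm [549.8  298.88  -1.64] xang 93.96 F [ 0.15  4.05 -0.26] w 69.8
0.33 [551.7 289.6] lin [-0.94  0.12 -0.01] roll 0.6
0.37 [553.2 279.2] lin [-1.99  0.21 -0.01] roll 1.31
0.41 [554.7 268.7] lin [-3.05  0.28 -0.01] roll 2.01
0.45 [556.  258.2] lin [-4.1   0.34 -0.01] roll 2.72
0.49 [557.2 247.7] lin [-5.16  0.38 -0.01] roll 3.43
0.53 [558.2 237.2] lin [-6.21  0.41 -0.01] roll 4.14
0.57 [559.1 226.6] lin [-7.27  0.43 -0.01] roll 4.85
0.61 [559.9 216.1] lin [-8.33  0.44 -0.01] roll 5.55
0.65 [560.6 205.6] lin [-9.38  0.43 -0.01] roll 6.26
0.69 [561.1 195. ] lin [-10.44   0.41  -0.01] roll 6.97
([385.1, 347.3, 32.6, 82.7, 1.4], [127.0, 256.0])
([555.8, 217.0, 110.5, 141.0, 3.9], [179.0, 193.0])
([591.4, -319.4, 57.7, 187.0, -13.6], [370.0, 184.0])
([533.0, -642.1, 135.5, 270.4, 85.2], [497.0, 209.0])
([584.0, 25.7, 137.9, 167.5, -8.5], [247.0, 185.0])
([542.3, 554.9, 185.3, 405.0, 79.1], [53.0, 190.0])
```

View pics/t1.png

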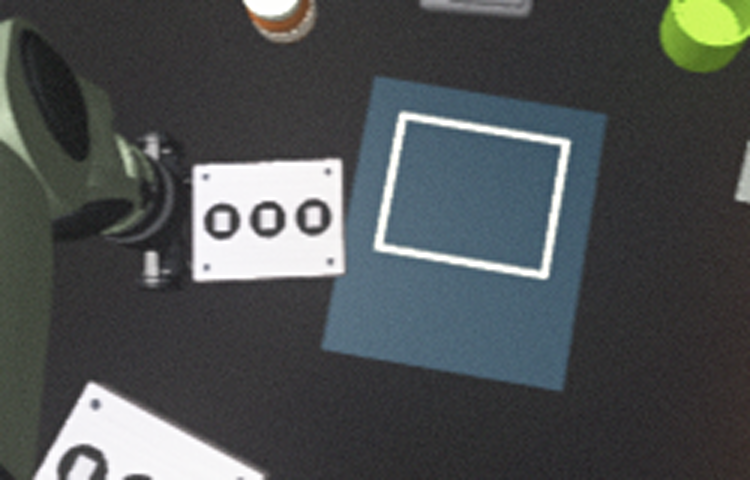

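The crop shows the carrier at (268,218) of the crop, square against both open fingers at its left end and moving towards the outline at (475,195). The jar, the mouse and the larger plate are clear. I carry on along the arc.

```bash
python3 -m jog '{"hand":[7,7,7,7,7,7,7,7,7,7],"linear":[[-0.9,0.1,0],[-2,0.2,0],[-3.05,0.3,0],[-4.1,0.35,0],[-5.2,0.4,0],[-6.2,0.4,0],[-7.3,0.45,0],[-8.3,0.45,0],[-9.4,0.45,0],[-10.4,0.4,0]],"roll":[0.6,1.3,2,2.7,3.4,4.1,4.9,5.6,6.3,7]}'
python3 arc.py .73,.77,.81,.85,.89,.93,.96,.98,.99,1
```

```text
time_s: 5.15
tcp_pos: [0.5609, 0.1952, -0.0017]
ee_rot: [[0.053, 0.999, 0.0], [0.999, -0.053, -0.0], [-0.0, 0.0, -1.0]]
ft_force: [-0.8, 4.7, 0.0]
width: 0.0701
grasp_force: 2.3
t 5.15 tcp mm [560.92 195.22  -1.71] xang 86.95 F [-0.78  4.74  0.03] w 70.1
0.73 [561.5 184.4] lin [-1.07  0.11 -0.02] roll 0.68
0.77 [561.7 173.9] lin [-2.13  0.2  -0.02] roll 1.38
0.81 [561.9 163.3] lin [-3.18  0.27 -0.02] roll 2.09
0.85 [561.9 152.7] lin [-4.24  0.32 -0.02] roll 2.8
0.89 [561.7 142.2] lin [-5.29  0.36 -0.02] roll 3.51
0.93 [561.5 131.6] lin [-6.35  0.4  -0.02] roll 4.22
0.96 [561.2 123.7] lin [-7.14  0.41 -0.02] roll 4.75
0.98 [561.  118.4] lin [-7.67  0.41 -0.02] roll 5.1
0.99 [560.9 115.8] lin [-7.94  0.42 -0.02] roll 5.28
1.0 [560.7 113.1] lin [-8.2   0.42 -0.02] roll 5.45
```

```bash
python3 -m jog '{"hand":[7,7,7,7,7,7,7,7,7,7],"linear":[[-1.1,0.1,0],[-2.1,0.2,0],[-3.2,0.25,0],[-4.2,0.3,0],[-5.3,0.35,0],[-6.3,0.4,0],[-7.1,0.4,0],[-7.7,0.4,0],[-8,0.4,0],[-8.2,0.4,0]],"roll":[0.7,1.4,2.1,2.8,3.5,4.2,4.8,5.1,5.3,5.4]}'
python3 - <<'E'
from h import *
im=grab_frame('top'); hsv=cv2.cvtColor(im,cv2.COLOR_RGB2HSV)
w=(hsv[...,1]<50)&(hsv[...,2]>140); w[:130]=0;w[260:]=0
[print(x) for x in rect(w,.022)]
save(im[140:260,150:350],'t2.png',4)
E
python3 to.py 562,125,10,81.5
```

```text
time_s: 6.15
tcp_pos: [0.5605, 0.1139, -0.0017]
ee_rot: [[0.146, 0.989, -0.0], [0.989, -0.146, 0.0], [0.0, -0.0, -1.0]]
ft_force: [-0.1, 3.8, -0.0]
width: 0.0697
grasp_force: 2.5
([591.4, -319.4, 57.9, 187.0, -13.7], [370.0, 184.0])
([533.0, -642.1, 135.5, 270.4, 85.2], [497.0, 209.0])
([572.9, 25.8, 159.9, 164.7, -8.4], [251.0, 185.0])
([549.1, 240.5, 184.4, 429.6, 74.1], [169.0, 183.0])
t 6.2 tcp mm [560.5  113.67  -1.71] xang 81.60 F [ 1.63  3.89 -0.42] w 69.7
562,125,10,81.5 -> linear cm [ 1.14 -0.02 -1.17] roll 0.09871821360300714
```

View pics/t2.png

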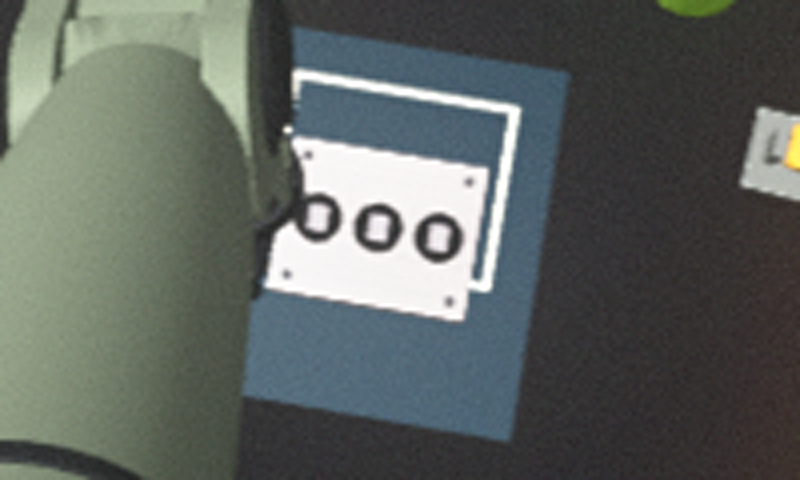

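The crop shows the carrier, with its centre specimen at (378,228), parallel to the outline and as planned still about 40 mm short of it towards the robot. I back off and go round to its robot side.

```bash
python3 -m jog '{"hand":[7,7,7,7,7,7,7,7,7,7],"linear":[[1.5,0,0],[3,0,0],[3,0,-4],[3,0,-8],[3,0,-8],[3,0,-8],[2,1,-8],[0,4,-8],[-2,6,-8],[-4,9,-8]],"roll":[0,0,0,0,-8,-16,-24,-32,-40,-48]}'
python3 to.py 459,45.5,60,171.5
python3 - <<'E'
from h import *
for u,v in [(317,217),(378,228),(439,238)]: print(proj('top',150+u/4,140+v/4,.022)*1000)
E
```

```text
time_s: 7.2
tcp_pos: [0.6435, 0.062, 0.0782]
ee_rot: [[-0.644, 0.765, -0.002], [0.765, 0.644, -0.001], [0.0, -0.002, -1.0]]
ft_force: [0.4, 0.8, -0.1]
width: 0.0703
grasp_force: 0.0
t 7.2 tcp mm [643.55  62.04  78.16] xang 130.07 F [ 0.36  0.76 -0.08] w 70.3
459,45.5,60,171.5 -> linear cm [ 10.61 -15.18   1.85] roll -41.431312733860096
[554.58301099  74.88336131  22.        ]
[547.73920983  31.75903852  22.        ]
[541.62307422 -11.22170288  22.        ]
```

```bash
python3 -m jog '{"hand":[7,7,7,7,7,7,7,7,7,7],"linear":[[2.1,-3,0],[4.2,-6,0],[6.3,-9.1,0],[8.5,-12.1,0],[10.6,-15.2,0],[10.6,-15.2,3],[10.6,-15.2,5.5],[10.6,-15.2,6.8],[10.6,-15.2,7.6],[10.6,-15.2,7.9]],"roll":[-8,-16,-24,-32,-40,-41.4,-41.4,-41.4,-41.4,-41.4]}'
python3 - <<'E'
from h import *
im=grab_frame('top'); hsv=cv2.cvtColor(im,cv2.COLOR_RGB2HSV)
w=(hsv[...,1]<50)&(hsv[...,2]>140); w[:130]=0;w[260:]=0
print(rect(w,.022))
E
# final tool: x_outline=-66
python3 to.py 483,42,-1.5,171.5 522.7,35.8,-1.5,171.5
```

```text
time_s: 8.2
tcp_pos: [0.4589, 0.0466, -0.0013]
ee_rot: [[-0.988, 0.155, -0.001], [0.155, 0.988, -0.001], [0.001, -0.001, -1.0]]
ft_force: [-0.2, 0.3, 0.4]
width: 0.0701
grasp_force: 0.0
[([385.1, 347.3, 32.6, 82.7, 1.4], [127.0, 256.0]), ([466.9, 106.3, 196.5, 199.5, 87.2], [217.0, 220.0]), ([591.4, -319.4, 57.8, 187.0, -13.6], [370.0, 184.0]), ([533.0, -642.1, 135.5, 270.4, 85.2], [497.0, 209.0]), ([573.7, 27.2, 158.8, 167.4, -8.5], [252.0, 184.0])]
t 8.25 tcp mm [459.02  46.5   -1.25] xang 171.06 F [-0.29 -0.37 -1.12] w 70.2
483,42,-1.5,171.5 -> linear cm [-2.44 -0.07  0.02] roll -0.4355800410169479
522.7,35.8,-1.5,171.5 -> linear cm [-6.46 -0.07  0.02] roll -0.4355800410169479
```

```bash
python3 -m jog '{"hand":[7,7,7,7,7,7,7,7,7,7],"linear":[[-1,0,0],[-1.7,-0.1,0],[-2.4,-0.1,0],[-3.2,-0.1,0],[-4,-0.1,0],[-4.8,-0.1,0],[-5.4,-0.1,0],[-5.9,-0.1,0],[-6.2,-0.1,0],[-6.3,-0.1,0]],"roll":[-0.4,-0.4,-0.4,-0.4,-0.4,-0.4,-0.4,-0.4,-0.4,-0.4]}'
python3 -m jog '{"hand":[7,7,7,7,7,7,7,7,7,7],"linear":[[0,0,0],[2,0,0],[4,0,0],[6,0,-3],[6,5,-7],[6,9,-11],[6,9,-11],[6,9,-11],[6,9,-11],[6,9,-11]],"roll":[0,0,0,0,8,16,24,32,40,48]}'
python3 to.py 595,-322,120,76.4
python3 - <<'E'
from h import *
im=grab_frame('top'); hsv=cv2.cvtColor(im,cv2.COLOR_RGB2HSV)
w=(hsv[...,1]<50)&(hsv[...,2]>140); w[:130]=0;w[260:]=0
print(rect(w,.022))
save(im[140:260,150:400],'t3.png',3.2)
E
```

```text
time_s: 9.25
tcp_pos: [0.5185, 0.0355, -0.0011]
ee_rot: [[-0.989, 0.149, -0.006], [0.149, 0.989, 0.001], [0.006, -0.0, -1.0]]
ft_force: [-8.2, 1.9, 5.1]
width: 0.07
grasp_force: 4.2
time_s: 10.25
tcp_pos: [0.4762, 0.1335, 0.11]
ee_rot: [[-0.546, 0.838, 0.002], [0.838, 0.546, 0.0], [-0.001, 0.001, -1.0]]
ft_force: [0.3, -0.3, -0.3]
width: 0.0699
grasp_force: 0.0
t 10.25 tcp mm [476.19 133.45 110.05] xang 123.11 F [ 0.28 -0.34 -0.33] w 69.9
595,-322,120,76.4 -> linear cm [-44.64 -14.93  -0.98] roll 46.709736636661546
[([591.4, -319.4, 57.9, 187.0, -13.7], [370.0, 184.0]), ([533.0, -642.1, 135.5, 270.4, 85.2], [497.0, 209.0]), ([506.2, 314.2, 226.2, 275.3, -86.2], [142.0, 209.0]), ([583.9, 25.7, 138.1, 167.8, -8.4], [247.0, 185.0])]
```

View pics/t3.png

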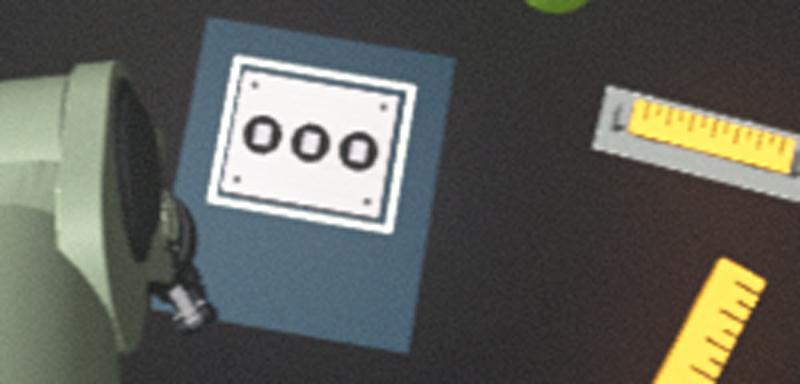

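The crop shows the carrier inside the outline, with its centre specimen at (310,143), roughly centred. The bar on its rest is at (715,138). I measure the carrier in the outline frame.

```bash
cat > meas.py <<'E'
from h import *
def carrier(im):
    hsv=cv2.cvtColor(im,cv2.COLOR_RGB2HSV)
    w=((hsv[...,1]<50)&(hsv[...,2]>140)).astype(np.uint8)
    n,l=cv2.connectedComponents(w,connectivity=4)
    r=[]
    for k in range(1,n):
        r+=[x for x in rect(l==k,.022) if abs(x[0][2]-110)<8 and abs(x[0][3]-140)<8]
    return r
def inoutline(P,yaw,o=(587.7,26.2),oy=-8.5):
    t=np.radians(oy); d=np.array(P)-o
    return [round(v,1) for v in (d@[np.cos(t),np.sin(t)], d@[-np.sin(t),np.cos(t)], yaw-oy)]
if __name__=='__main__':
    for x in carrier(grab_frame('top')): print(x, inoutline(x[0][:2],x[0][4]))
E
python3 meas.py
python3 - <<'E'
from h import *
print(proj('top',246.9,184.7,.022))
E
```

```text
[0.58295169 0.0259328  0.022     ]
```

```bash
python3 -m jog '{"hand":[7,7,7,7,7,7,7,7,7,7],"linear":[[-4.4,-1.5,0],[-8.9,-3,-0.2],[-13.4,-4.5,-0.4],[-17.8,-6,-0.6],[-22.3,-7.5,-0.8],[-26.8,-9,-1],[-31.2,-10.5,-1],[-35.7,-11.9,-1],[-40,-13.4,-1],[-44.6,-14.9,-1]],"roll":[5,10,15,20,25,30,35,40,45,46.7]}'
python3 to.py 595,-322,120,76.4
```

```text
time_s: 11.35
tcp_pos: [0.5967, -0.3232, 0.1194]
ee_rot: [[0.229, 0.973, 0.0], [0.973, -0.229, 0.0], [0.0, 0.0, -1.0]]
ft_force: [0.8, 0.6, 0.4]
width: 0.0702
grasp_force: 0.0
t 11.35 tcp mm [ 596.72 -323.23  119.39] xang 76.77 F [0.79 0.57 0.43] w 70.2
595,-322,120,76.4 -> linear cm [ 0.08 -0.2  -0.06] roll 0.36565532094516584
```

```bash
python3 - <<'E'
from h import *
from meas import inoutline
im=grab_frame('top'); np.save('t4.npy',im); hsv=cv2.cvtColor(im,cv2.COLOR_RGB2HSV)
for th in (160,190,210):
    w=((hsv[...,1]<50)&(hsv[...,2]>th)).astype(np.uint8); w[:,:200]=0;w[:,300:]=0;w[:140]=0;w[240:]=0
    n,l=cv2.connectedComponents(w,connectivity=4)
    for k in range(1,n):
        for x in rect(l==k,.022): print(th,x,inoutline(x[0][:2],x[0][4]))
yel=(hsv[...,0]>15)&(hsv[...,0]<32)&(hsv[...,1]>120)&(hsv[...,2]>140)
E
python3 to.py 594.7,-321.5,17,76.4
```

```text
160 ([584.1, 25.7, 136.1, 166.7, -8.5], [247.0, 185.0]) [np.float64(-3.5), np.float64(-1.0), 0.0]
190 ([584.2, 25.5, 135.0, 165.2, -8.3], [247.0, 185.0]) [np.float64(-3.4), np.float64(-1.2), 0.2]
210 ([583.7, 25.6, 133.6, 164.6, -8.4], [247.0, 185.0]) [np.float64(-3.9), np.float64(-1.2), 0.1]
210 ([584.0, 27.4, 108.4, 139.2, -8.7], [247.0, 185.0]) [np.float64(-3.8), np.float64(0.6), -0.2]
t 11.4 tcp mm [ 598.35 -331.87  119.3 ] xang 76.41 F [ 3.08 -6.86  0.91] w 70.1
594.7,-321.5,17,76.4 -> linear cm [ 0.98 -0.64 10.22] roll 0.012278000050230276
```

```bash
python3 -m jog '{"hand":[7,7,7,7,7,7,7,7,7,7],"linear":[[0,0,0],[0,0,1],[0,0,2],[0,0,3],[0,0,4],[0,0,4],[0,0,4],[0,0,4],[0,0,4],[0,0,4]],"roll":[0,0,0,0,0,0,0,0,0,0]}'
python3 to.py 594.7,-321.5,15,76.4
python3 - <<'E'
from h import *
s=read_state(); R=np.array(s['ee_rot']);p=np.array(s['tcp_pos'])
im=grab_frame('wrist'); save(im,'w1.png',1.2); c=camera_info('wrist'); M=np.array(c['mount'])
f=192/np.tan(np.radians(c['fovy'])/2)
T=np.eye(4);T[:3,:3]=R;T[:3,3]=p; W=T@M
hsv=cv2.cvtColor(im,cv2.COLOR_RGB2HSV)
m=((hsv[...,0]>15)&(hsv[...,0]<32)&(hsv[...,1]>120)&(hsv[...,2]>100)).astype(np.uint8)
m=cv2.morphologyEx(m,cv2.MORPH_CLOSE,np.ones((7,7)))
cs,_=cv2.findContours(m,cv2.RETR_EXTERNAL,cv2.CHAIN_APPROX_NONE)
for k in cs:
    if cv2.contourArea(k)<400: continue
    q=k[:,0].astype(float)-[c['cx'],c['cy']]; r=np.linalg.norm(q,axis=1)+1e-9; th=r/f
    d=np.c_[q/r[:,None]*np.sin(th)[:,None],np.cos(th)]@W[:3,:3].T
    P=W[:3,3]+d*((.038-W[2,3])/d[:,2])[:,None]
    print(cv2.minAreaRect((P[:,:2]*1000).astype(np.float32)))
E
```

```text
time_s: 12.4
tcp_pos: [0.5968, -0.3214, 0.0798]
ee_rot: [[0.23, 0.973, 0.001], [0.973, -0.23, -0.001], [-0.0, 0.001, -1.0]]
ft_force: [-0.0, 0.1, -1.1]
width: 0.0699
grasp_force: 0.0
t 12.4 tcp mm [ 596.82 -321.38   79.82] xang 76.72 F [-0.04  0.14 -1.15] w 69.9
594.7,-321.5,15,76.4 -> linear cm [-0.06 -0.21  6.48] roll 0.31595984782484265
((435.6106262207031, -304.99395751953125), (46.84614562988281, 150.008056640625), 61.54335403442383)
((595.8104248046875, -320.86895751953125), (139.7480926513672, 29.998249053955078), 76.23162078857422)
```

View pics/w1.png

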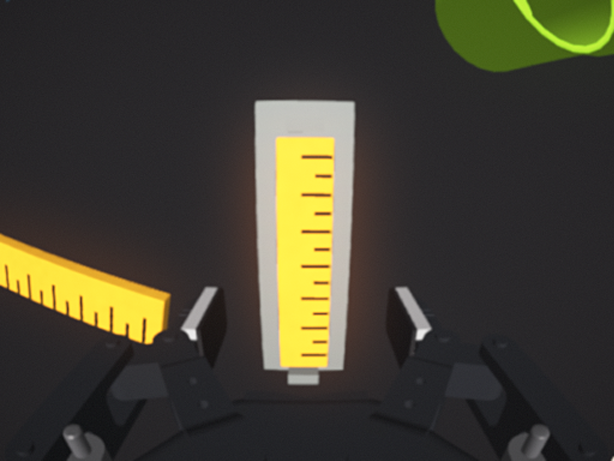

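The wrist picture shows the small bar on its rest between the open fingers, from (305,137) to (303,366). Back-projected it measures 30.0x139.7 mm. The mug at (525,30) and the larger bar at (85,290) are clear. I grasp it.

```bash
python3 -m jog '{"hand":[7,7,7,7,7,2.5,2.5,2.5,2.5,2.5],"linear":[[0,-0.1,2.5],[0,-0.1,5],[0,-0.1,6.2],[0,-0.1,6.5],[0,-0.1,6.5],[0,-0.1,6.5],[0,-0.1,6.5],[0,-0.1,6.5],[0,-0.1,6.5],[0,-0.1,6.5]],"roll":[0.4,0.4,0.4,0.4,0.4,0.4,0.4,0.4,0.4,0.4]}' 50
python3 -m jog '{"hand":[2.5,2.5,2.5,2.5,2.5,2.5,2.5,2.5,2.5,2.5],"linear":[[0,0,0],[0,0,0],[0,0,-1],[0,0,-2.5],[0,0,-4],[0,0,-5.5],[0,0,-7],[0,0,-7],[0,0,-7],[0,0,-7]],"roll":[0,0,0,0,0,0,0,0,0,0]}'
python3 - <<'E'
import numpy as np
t=np.radians(-8.6); c=np.array([584,27.4]); print(c-105*np.array([np.cos(t),np.sin(t)]))
E
python3 to.py 480.2,43.1,86,81.4
```

```text
time_s: 13.45
tcp_pos: [0.5964, -0.3215, 0.0156]
ee_rot: [[0.236, 0.972, 0.002], [0.972, -0.236, -0.001], [-0.001, 0.002, -1.0]]
ft_force: [-0.9, -0.5, 5.5]
width: 0.0292
grasp_force: 50.2
time_s: 14.45
tcp_pos: [0.595, -0.3205, 0.0835]
ee_rot: [[0.237, 0.972, -0.001], [0.972, -0.237, 0.001], [0.0, -0.001, -1.0]]
ft_force: [0.1, 0.5, -1.7]
width: 0.0292
grasp_force: 49.7
[480.18057999  43.10121106]
t 14.45 tcp mm [ 595.02 -320.49   83.53] xang 76.32 F [ 0.06  0.52 -1.73] w 29.2
480.2,43.1,86,81.4 -> linear cm [ 32.61 -19.76  -0.2 ] roll -5.080269136152538
```

```bash
python3 -m jog '{"hand":[2.5,2.5,2.5,2.5,2.5,2.5,2.5,2.5,2.5,2.5],"linear":[[2.3,-1.4,0],[6.6,-4,0],[10.9,-6.6,0],[15.2,-9.2,0],[19.5,-11.8,0],[23.8,-14.4,0],[27.5,-16.7,0],[30.3,-18.4,0],[32,-19.4,0],[32.6,-19.8,0]],"roll":[-0.5,-1,-1.5,-2,-2.5,-3,-3.5,-4,-4.5,-5.1]}'
python3 -m jog '{"hand":[2.5,2.5,2.5,2.5,2.5,2.5,2.5,2.5,2.5,2.5],"linear":[[0,0,0],[0,0,0],[0,0,0],[0,0,1],[0,0,2],[0,0,3],[0,0,4],[0,0,4.5],[0,0,4.5],[0,0,4.5]],"roll":[0,0,0,0,0,0,0,0,0,0]}'
python3 to.py 480.2,43.1,-12.5,81.4
```

```text
time_s: 15.45
tcp_pos: [0.4787, 0.0445, 0.0837]
ee_rot: [[0.146, 0.989, -0.002], [0.989, -0.146, 0.0], [0.0, -0.002, -1.0]]
ft_force: [0.4, -0.6, -0.6]
width: 0.0292
grasp_force: 49.8
time_s: 16.45
tcp_pos: [0.4803, 0.0427, 0.0392]
ee_rot: [[0.149, 0.989, -0.0], [0.989, -0.149, -0.0], [-0.0, -0.0, -1.0]]
ft_force: [-0.9, -0.3, -1.0]
width: 0.0289
grasp_force: 49.8
t 16.45 tcp mm [480.26  42.74  39.16] xang 81.43 F [-0.89 -0.33 -0.98] w 28.9
480.2,43.1,-12.5,81.4 -> linear cm [ 0.03 -0.01  5.17] roll 0.02647839372366434
```

The bar sits 12 mm up the fingers, so it cannot be laid down without dropping it. I take it back to the rest and regrip it with the fingertips.

```bash
python3 to.py 595.7,-321,39.2,76.35
python3 -m jog '{"hand":[2.5,2.5,2.5,2.5,2.5,2.5,2.5,2.5,2.5,2.5],"linear":[[0,0,-2.2],[0,0,-4.5],[-4.8,2.3,-4.5],[-9.6,4.6,-4.5],[-14.4,6.9,-4.5],[-19.2,9.2,-4.5],[-24,11.5,-4.5],[-28.5,13.6,-4.5],[-32,15.3,-4.5],[-33,15.8,-4.5]],"roll":[0,0,0.5,1,1.5,2,3,4,4.5,5.1]}'
python3 to.py 595.7,-321,83,76.35
```

```text
t 16.45 tcp mm [480.26  42.74  39.16] xang 81.43 F [-0.89 -0.33 -0.98] w 28.9
595.7,-321,39.2,76.35 -> linear cm [-34.25  16.84  -0.01] roll 5.076478393723676
time_s: 17.45
tcp_pos: [0.5888, -0.313, 0.0851]
ee_rot: [[0.241, 0.971, 0.003], [0.971, -0.241, -0.004], [-0.003, 0.004, -1.0]]
ft_force: [1.0, -0.5, -1.9]
width: 0.0288
grasp_force: 49.9
t 17.45 tcp mm [ 588.84 -313.03   85.1 ] xang 76.06 F [ 0.97 -0.45 -1.92] w 28.8
595.7,-321,83,76.35 -> linear cm [-0.61  0.86  0.22] roll -0.29397513624837757
```

```bash
python3 -m jog '{"hand":[2.5,2.5,2.5,2.5,2.5,2.5,2.5,2.5,2.5,2.5],"linear":[[-0.6,0.6,0],[-1.1,1.1,0],[-1.1,1.1,0],[-1.1,1.1,1],[-1.1,1.1,2],[-1.1,1.1,3],[-1.1,1.1,4],[-1.1,1.1,4],[-1.1,1.1,4],[-1.1,1.1,4]],"roll":[0,0,0,0,0,0,0,0,0,0]}'
python3 to.py 595.7,-321,16,76.35
```

```text
time_s: 18.45
tcp_pos: [0.5957, -0.3207, 0.0447]
ee_rot: [[0.237, 0.972, 0.001], [0.972, -0.237, -0.0], [-0.0, 0.001, -1.0]]
ft_force: [0.2, 0.7, -0.7]
width: 0.0289
grasp_force: 49.9
t 18.45 tcp mm [ 595.67 -320.72   44.66] xang 76.31 F [ 0.16  0.65 -0.73] w 28.9
595.7,-321,16,76.35 -> linear cm [-0.03  0.01  2.87] roll -0.035281288078863327
```

```bash
python3 -m jog '{"hand":[2.5,2.5,2.5,2.5,2.5,2.5,2.5,5,5,5],"linear":[[0,0,1],[0,0,2],[0,0,2.5],[0,0,2.7],[0,0,2.8],[0,0,2.8],[0,0,2.8],[0,0,2.8],[0,0,2.8],[0,0,2.8]],"roll":[0,0,0,0,0,0,0,0,0,0]}'
python3 -m jog '{"hand":[5,5,5,5,2.5,2.5,2.5,2.5,2.5,2.5],"linear":[[0,0,0],[0,0,-0.7],[0,0,-1.4],[0,0,-1.4],[0,0,-1.4],[0,0,-1.4],[0,0,-1.4],[0,0,-1.4],[0,0,-1.4],[0,0,-1.4]],"roll":[0,0,0,0,0,0,0,0,0,0]}'
python3 -m jog '{"hand":[2.5,2.5,2.5,2.5,2.5,2.5,2.5,2.5,2.5,2.5],"linear":[[0,0,0],[0,0,-1],[0,0,-2.5],[0,0,-4],[0,0,-5.5],[0,0,-5.5],[0,0,-5.5],[0,0,-5.5],[0,0,-5.5],[0,0,-5.5]],"roll":[0,0,0,0,0,0,0,0,0,0]}'
python3 - <<'E'
from h import *
im=grab_frame('wrist'); save(im,'w2.png',1)
E
python3 to.py 480.2,43.1,85,81.4
```

```text
time_s: 19.45
tcp_pos: [0.5957, -0.3207, 0.0168]
ee_rot: [[0.237, 0.972, 0.001], [0.972, -0.237, -0.001], [-0.0, 0.001, -1.0]]
ft_force: [-0.5, 0.2, 0.7]
width: 0.05
grasp_force: 0.0
time_s: 20.45
tcp_pos: [0.5957, -0.3207, 0.0308]
ee_rot: [[0.236, 0.972, 0.001], [0.972, -0.236, -0.0], [-0.0, 0.001, -1.0]]
ft_force: [-0.7, -0.5, 5.8]
width: 0.0283
grasp_force: 49.9
time_s: 21.45
tcp_pos: [0.5949, -0.3202, 0.0845]
ee_rot: [[0.237, 0.972, -0.001], [0.972, -0.237, 0.001], [0.0, -0.001, -1.0]]
ft_force: [0.6, -0.5, -1.0]
width: 0.0281
grasp_force: 49.6
t 21.5 tcp mm [ 595.01 -320.22   84.59] xang 76.32 F [ 0.24  0.23 -0.99] w 28.1
480.2,43.1,85,81.4 -> linear cm [ 32.59 -19.75  -0.01] roll -5.080429893718019
```

View pics/w2.png

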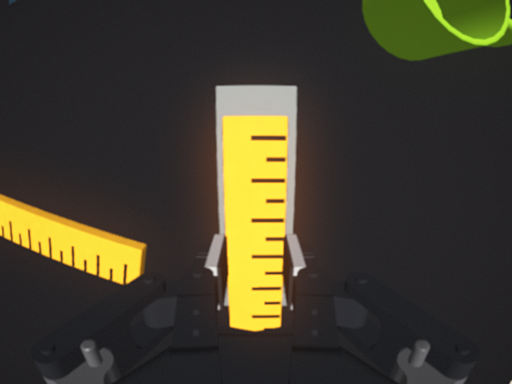

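The wrist picture shows the bar at (256,220) held between the pads at (215,255) and (297,255), lifted level off the rest. Its underside is now 2.8 mm past the fingertips, so it can be laid down.

```bash
python3 -m jog '{"hand":[2.5,2.5,2.5,2.5,2.5,2.5,2.5,2.5,2.5,2.5],"linear":[[2.3,-1.4,0],[6.6,-4,0],[10.9,-6.6,0],[15.2,-9.2,0],[19.5,-11.8,0],[23.8,-14.4,0],[27.5,-16.7,0],[30.3,-18.4,0],[32,-19.4,0],[32.6,-19.8,0]],"roll":[-0.5,-1,-1.5,-2,-2.5,-3,-3.5,-4,-4.5,-5.1]}'
python3 -m jog '{"hand":[2.5,2.5,2.5,2.5,2.5,2.5,2.5,2.5,2.5,2.5],"linear":[[0,0,0],[0,0,1],[0,0,2.5],[0,0,4],[0,0,5.5],[0,0,6.5],[0,0,7],[0,0,7],[0,0,7],[0,0,7]],"roll":[0,0,0,0,0,0,0,0,0,0]}'
python3 to.py 480.2,43.1,4,81.4
```

```text
time_s: 22.5
tcp_pos: [0.4792, 0.0449, 0.0853]
ee_rot: [[0.146, 0.989, -0.0], [0.989, -0.146, 0.0], [0.0, -0.001, -1.0]]
ft_force: [0.2, -0.9, -0.1]
width: 0.0285
grasp_force: 49.7
time_s: 23.5
tcp_pos: [0.4807, 0.043, 0.0158]
ee_rot: [[0.149, 0.989, 0.001], [0.989, -0.149, -0.0], [0.0, 0.001, -1.0]]
ft_force: [0.9, 0.2, -1.5]
width: 0.0286
grasp_force: 49.7
t 23.5 tcp mm [480.73  42.98  15.84] xang 81.41 F [ 0.89  0.2  -1.53] w 28.6
480.2,43.1,4,81.4 -> linear cm [ 0.   -0.06  1.18] roll 0.010434867091277056
```

```bash
python3 -m jog '{"hand":[2.5,2.5,2.5,2.5,2.5,2.5,5,5,5,5],"linear":[[0,0,0.5],[0,0,0.9],[0,0,1.1],[0,0,1.2],[0,0,1.2],[0,0,1.2],[0,0,1.2],[0,0,1.2],[0,0,1.2],[0,0,1.2]],"roll":[0,0,0,0,0,0,0,0,0,0]}'
python3 -m jog '{"hand":[5,5,5,5,5,5,7,7,7,7],"linear":[[0,0,0],[0,0,0],[0,0,-1],[0,0,-3],[0,0,-6],[0,0,-8],[0,2.5,-8],[0,-2.5,-8],[0,-6.5,-8],[0,-8,-8]],"roll":[0,0,0,0,0,0,-8,-16,-24,-32]}'
python3 - <<'E'
from h import *
im=grab_frame('top'); hsv=cv2.cvtColor(im,cv2.COLOR_RGB2HSV)
yel=(hsv[...,0]>15)&(hsv[...,0]<32)&(hsv[...,1]>120)&(hsv[...,2]>120)
yel=cv2.morphologyEx(yel.astype(np.uint8),cv2.MORPH_CLOSE,np.ones((5,5)))
[print(x) for x in rect(yel,.0107)]
w=((hsv[...,1]<50)&(hsv[...,2]>210)).astype(np.uint8); w[:,:200]=0;w[:,300:]=0;w[:140]=0;w[240:]=0
n,l=cv2.connectedComponents(w,connectivity=4)
for k in range(1,n): [print('w',x) for x in rect(l==k,.022)]
save(im[140:260,150:350],'t5.png',4)
E
python3 to.py
```

```text
time_s: 24.5
tcp_pos: [0.4803, 0.0431, 0.0034]
ee_rot: [[0.149, 0.989, 0.0], [0.989, -0.149, -0.0], [-0.0, 0.0, -1.0]]
ft_force: [-0.3, 0.1, 0.7]
width: 0.0499
grasp_force: 0.0
time_s: 25.5
tcp_pos: [0.396, 0.0556, 0.0829]
ee_rot: [[-0.403, 0.915, -0.005], [0.915, 0.403, 0.0], [0.003, -0.005, -1.0]]
ft_force: [-0.2, 0.5, 0.5]
width: 0.0702
grasp_force: 0.0
([397.1, -307.6, 47.1, 199.4, 61.5], [365.0, 255.0])
([479.9, 42.2, 30.6, 141.5, -8.6], [240.0, 221.0])
w ([583.8, 25.6, 133.6, 164.6, -8.4], [247.0, 185.0])
w ([583.9, 27.4, 108.3, 139.2, -8.7], [247.0, 185.0])
t 25.55 tcp mm [395.02  55.83  82.96] xang 114.02 F [-3.21  0.75 -0.38] w 70.2
```

View pics/t5.png

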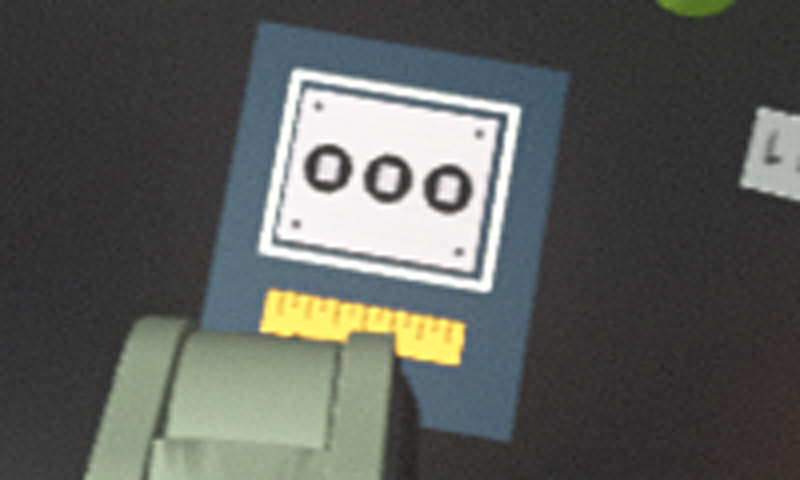

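The crop shows the bar flat on the mat at (362,325), parallel to the carrier at (387,180), which is unmoved. Next I go behind the bar and push.

```bash
python3 -m jog '{"hand":[5,5,5,5,5,5,5,5,5,5],"linear":[[0,0,0],[0,0,0],[0,0,0],[0,0,0],[0,0,0],[0,0,0],[0,0,0],[0,0,0],[0,0,0],[0,0,0]],"roll":[-8,-16,-24,-32,-40,-48,-56,-58,-58,-58]}'
python3 to.py 439.6,49.4,20,171.3 439.6,49.4,1.5,171.3
```

```text
time_s: 26.55
tcp_pos: [0.4016, 0.055, 0.0837]
ee_rot: [[-0.989, 0.151, 0.001], [0.151, 0.989, -0.0], [-0.001, 0.0, -1.0]]
ft_force: [-0.9, -0.2, -0.5]
width: 0.0501
grasp_force: 0.0
t 26.55 tcp mm [401.56  54.99  83.73] xang 171.32 F [-0.94 -0.2  -0.47] w 50.1
439.6,49.4,20,171.3 -> linear cm [-3.84  0.02  6.38] roll 0.023260428217298568
439.6,49.4,1.5,171.3 -> linear cm [-3.84  0.02  8.23] roll 0.023260428217298568
```

```bash
python3 -m jog '{"hand":[5,5,5,5,5,5,5,5,5,5],"linear":[[-1,0,2],[-2,0,4],[-3,0,5.5],[-3.2,0,6.8],[-3.4,0,7.5],[-3.4,0,7.9],[-3.4,0,8.1],[-3.4,0,8.2],[-3.4,0,8.2],[-3.4,0,8.2]],"roll":[0,0,0,0,0,0,0,0,0,0]}'
python3 - <<'E'
import numpy as np
t=np.radians(-8.7);c=np.array([583.9,27.4]);e=np.array([np.cos(t),np.sin(t)])
import subprocess
a=[','.join(map(str,list((c+k*e).round(1))+[1.5,171.3])) for k in (-131,-97,-93)]
print(subprocess.run(['python3','to.py']+a,capture_output=True,text=True).stdout)
E
```

```text
time_s: 27.55
tcp_pos: [0.4349, 0.05, 0.0017]
ee_rot: [[-0.989, 0.149, 0.001], [0.149, 0.989, -0.0], [-0.001, 0.0, -1.0]]
ft_force: [-0.1, 0.1, 0.4]
width: 0.0499
grasp_force: 0.0
t 27.55 tcp mm [434.86  49.97   1.68] xang 171.42 F [-0.06  0.14  0.38] w 49.9
454.4,47.2,1.5,171.3 -> linear cm [-1.97  0.02  0.02] roll 0.11706661384198469
488.0,42.1,1.5,171.3 -> linear cm [-5.37  0.01  0.02] roll 0.11706661384198469
492.0,41.5,1.5,171.3 -> linear cm [-5.78  0.01  0.02] roll 0.11706661384198469
```

```bash
python3 -m jog '{"hand":[5,5,5,5,5,5,5,5,5,5],"linear":[[-0.8,0,0],[-1.4,0,0],[-2,0,0],[-2.6,0,0],[-3.2,0,0],[-3.8,0,0],[-4.3,0,0],[-4.7,0,0],[-5,0,0],[-5.1,0,0]],"roll":[0.1,0.1,0.1,0.1,0.1,0.1,0.1,0.1,0.1,0.1]}'
python3 -m jog '{"hand":[5,5,5,5,5,5,5,5,5,5],"linear":[[-0.1,0,0],[-0.2,0,0],[-0.3,0,0],[-0.4,0,0],[-0.5,0,0],[-0.6,0,0],[-0.65,0,0],[-0.7,0,0],[-0.7,0,0],[-0.7,0,0]],"roll":[0,0,0,0,0,0,0,0,0,0]}'
python3 to.py 488.0,42.1,1.5,171.3
```

```text
time_s: 28.55
tcp_pos: [0.4854, 0.0423, 0.0013]
ee_rot: [[-0.989, 0.151, 0.0], [0.151, 0.989, -0.0], [-0.0, 0.0, -1.0]]
ft_force: [-0.9, 0.6, 1.2]
width: 0.0501
grasp_force: 0.5
time_s: 29.55
tcp_pos: [0.4894, 0.0417, 0.0009]
ee_rot: [[-0.989, 0.151, -0.004], [0.151, 0.989, 0.001], [0.004, -0.0, -1.0]]
ft_force: [-5.4, 1.2, 5.0]
width: 0.05
grasp_force: 3.3
t 29.55 tcp mm [489.41  41.7    0.89] xang 171.34 F [-5.38  1.22  5.02] w 50.0
488.0,42.1,1.5,171.3 -> linear cm [ 0.15  0.02 -0.06] roll 0.03765781406994506
```

```bash
python3 -m jog '{"hand":[5,5,5,5,5,5,5,5,5,5],"linear":[[-0.05,0,0],[-0.1,0,0],[-0.15,0,0],[-0.2,0,0],[-0.25,0,0],[-0.3,0,0],[-0.35,0,0],[-0.35,0,0],[-0.35,0,0],[-0.35,0,0]],"roll":[0,0,0,0,0,0,0,0,0,0]}'
python3 -m jog '{"hand":[5,5,5,5,5,5,5,5,5,5],"linear":[[0.3,0,0],[1,0,0],[2,0,0],[4,0,0],[6,0,-2],[7,0,-6],[8,0,-10],[8,0,-12],[8,0,-12],[8,0,-12]],"roll":[0,0,0,0,0,0,0,0,0,0]}'
python3 - <<'E'
from h import *
im=grab_frame('top'); hsv=cv2.cvtColor(im,cv2.COLOR_RGB2HSV)
yel=(hsv[...,0]>15)&(hsv[...,0]<32)&(hsv[...,1]>120)&(hsv[...,2]>120)
yel=cv2.morphologyEx(yel.astype(np.uint8),cv2.MORPH_CLOSE,np.ones((5,5)))
[print(x) for x in rect(yel,.0107)]
w=((hsv[...,1]<50)&(hsv[...,2]>210)).astype(np.uint8); w[:,:200]=0;w[:,300:]=0;w[:140]=0;w[240:]=0
n,l=cv2.connectedComponents(w,connectivity=4)
for k in range(1,n): [print('w',x) for x in rect(l==k,.022)]
save(im[150:230,200:300],'t6.png',7)
E
python3 to.py
```

```text
time_s: 30.55
tcp_pos: [0.491, 0.0415, 0.0006]
ee_rot: [[-0.989, 0.15, -0.008], [0.15, 0.989, 0.001], [0.008, 0.0, -1.0]]
ft_force: [-9.9, 1.8, 7.8]
width: 0.05
grasp_force: 5.0
time_s: 31.55
tcp_pos: [0.4167, 0.0528, 0.1215]
ee_rot: [[-0.989, 0.151, 0.002], [0.151, 0.989, -0.0], [-0.002, 0.0, -1.0]]
ft_force: [-0.0, 0.2, -1.1]
width: 0.0496
grasp_force: 0.0
([397.1, -307.6, 47.1, 199.4, 61.5], [365.0, 255.0])
([516.2, 36.6, 30.4, 141.0, -9.1], [243.0, 208.0])
w ([583.8, 25.6, 133.6, 164.6, -8.4], [249.0, 177.0])
w ([585.3, 27.1, 108.7, 139.1, -8.7], [246.0, 184.0])
t 31.6 tcp mm [416.    52.84 120.75] xang 171.31 F [ 0.16 -0.55  0.02] w 49.9
```

View pics/t6.png

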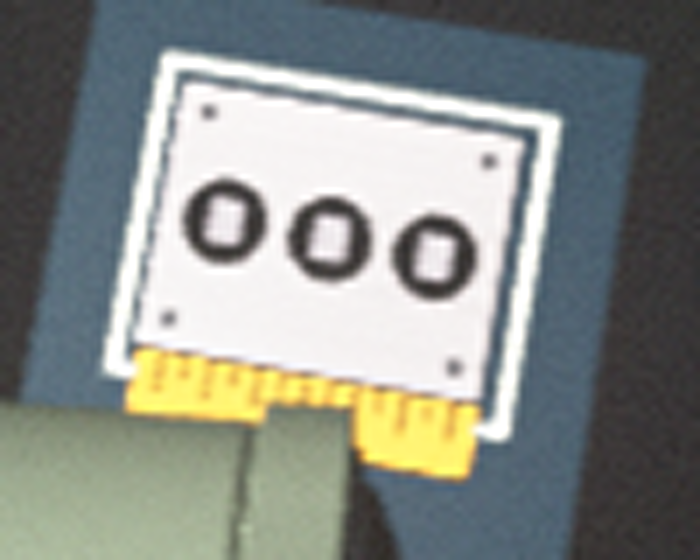

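The crop shows the bar (300,410) flush along the robot-side edge of the carrier (330,240), with their ends level and the carrier inside the outline. The numbers agree: the bar is at x = -69.7 mm and y = -1 mm in the carrier frame, and the carrier is within about 3 mm of the centre. I hand it in.

```bash
python3 -c "
from cell import *
print(job_done())"
```

```text
the job is handed in; nothing more can be done
None
```

I handed the job in at about 32 s: by the top camera the carrier is about 3 mm from the outline's centre and square, the bar lies flush along its robot-side edge with ends level within 1 mm, the mug, mouse and jar were left alone, and no verdict came back (I put the bar back on its rest once to regrip it).

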